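# Clamp the flask and hold the sensor boom at its mark

### The arm

A 7-joint arm with a two-finger parallel gripper is mounted at the origin on the work surface. World frame = base frame: x ahead of the robot, y to its left, z up, the work surface at z = 0. Lengths are in mm, angles in rad, forces in N, time in s.
With the tool pointing down it reaches from about 425 to 925 mm from the base axis. Payload 6.8 kg.
Tool frame: the origin (TCP) lies on the centre line of the jaws, within the pads' length; the fingertips stand 25 mm ahead of it and the grasp point (between the pads) lies 6 mm ahead of it; x points along the fingers, y is the direction in which the jaws open and shut, and the axes are right-handed (so a half turn about x gives the same grasp; the last joint's range is limited). The gripper opens to 85 mm and grips with 20 to 120 N. Pads are 22 mm wide; open, the fingers measure 114 mm over their backs; the gripper's body (76 mm by 85 mm) begins 54 mm behind the grasp point. The pads swing forward as they close: fully open they stand 13 mm farther back than shut.
Start: joints at [-1.39, 0.477, 0.022, 1.555, -0.011, 1.109, -0.083], TCP at [192.238, 647.064, 256.308] pointing down, gripper open.
Joint ranges: [-2.96, 2.96], [-0.34, 2.1], [-1.41, 1.46], [0.24, 2.44], [-1.37, 4.51], [0.17, 1.92], [-2.96, 2.96]. Speed limits (rad/s): [2.39, 2.39, 3.14, 3.14, 3.14, 3.14, 3.14].

### API

Orientations are given as a unit quaternion [w, x, y, z].
In Python, from rig import arm, viewer gives the robot as it stands. The module is installed in compiled form; this text tells all that it offers.
- The arm moves only by the tool arm_command, never from a script. Its argument "moves" is a list of rows, each a list of 5 numbers: the opening, from -1 (shut) to 1 (fully open), then the shift along the tool's x, y, z in mm, then the turn about the tool's x in rad. In form: [[hand, x, y, z, turn], ...]. A call has 1 to 5 rows; each row shifts and turns the pose as measured when the row begins, along the tool's axes as they then stand; what a row does not reach is not made up. A row lasts 1/10 s, in which the tool goes at most 50 mm and 8.59 degrees, less where a joint would pass 70% of its speed; a pose out of reach is approached as far as the arm can. A call with a gripper value outside its range is refused whole. The fingers move at their own pace and stop on an object; the grip force is fixed at half the most. Time passes only in rows, so rows that do not move let the fingers close. It gives the time, the measured TCP pose, the force and the opening at its end, in the units of the state.
- arm.observe(): the state, without advancing time (a new reading comes with each control period).
- viewer.capture(name): name is "scene" or "top"; returns a dict with "frame" (420x560x3 uint8, red, green, blue), "depth" (420x560 float32, mm along the optical axis (not along the pixel's ray), 0 where there is no reading), "mtx" (3x3 intrinsics, pixels), "dist" ([k1, k2, p1, p2, k3] as OpenCV has them; the pictures are not rectified), "cam_to_world" (4x4, takes a point from camera to world coordinates). Camera axes: x right, y up, looking along -z (the intrinsics and any distortion apply to the point x, -y, -z); pixel columns grow to the right and rows downward; lengths in mm; the calibration is good to about 2 mm. A picture is of the moment at which its call begins.
- arm.close_job(): hands the job in, once; it reports no verdict.
The state is a dict: "time_s": time; "qpos": joint angles; "joint_vel": joint speeds; "tau": joint torques, N m; "tool_pos": TCP position; "tool_rot": TCP orientation; "contact_force": force on the tool from outside, world axes, zero at the start; "wrist_torque": the same for the moment, N m; "grip_width": opening from 0.0 (shut) to 1.0 (fully open).
Only numpy, scipy, OpenCV 4.12 (cv2) and the standard library are available. Lean on these libraries where they do the work, as an engineer would, in place of code of your own. Each camera call takes 0.05 s, during which the arm holds its last target. There are 200 camera calls.

### The job

The flask is on the stirrer: first swing the neck clamp's gate fully shut round its neck. Then take the black grip of the sensor boom, squeezing its orange lock button in to free the boom, and draw the boom out until its yellow pointer is level with the red rider on the scale, so that the sensor stands over the flask. The boom springs back when let go, so finish while still gripping it there, steady; do not disturb the flask or the bottles, jar and glassware nearby.

Things in the scene. Friction and masses are not known exactly. Their poses are not given: they have to be found in the camera images.
- stand: Fixed sensor stand: grey base plate 180 x 220 x 18 mm, 22 mm steel post, and on top a level aluminium sleeve 44 mm wide, its top 274 mm above the bench. Origin on the bench at the post's axis, z up. The boom slides out of the sleeve along the stand's own -y. The sleeve runs from y = +90 mm to its mouth at y = -160 mm; a slot and a white scale lie along its top.
- boom: Telescoping steel boom (26 x 22 mm tube, axis 255 mm above the bench), axes as the stand's. Origin: centre of its black upright grip, 291 mm above the bench, 30 mm wide (x), 32 mm long (y), reaching 22 mm above and 25 mm below the origin. Parked, the origin is at y = -190 mm in the stand's frame, 30 mm outside the sleeve's mouth; it can go out by 140 mm.
- sensor (a point): Lowest point of the white sensor (30 mm across) that hangs under the boom's end, 80 mm further out (-y) than the boom's origin, 214 mm above the bench, 18 mm over the flask's rim. A spring pulls the boom home with 3 N (parked) to 4.7 N (fully out), besides 0.6 N friction.
- lock (a joint): Travel of the orange lock button, m: 0 out, 0.006 squeezed flush with the grip. Its steel hook behind a keeper on the sleeve's mouth holds the parked boom (1 mm play) and is free beyond 0.0045. It takes 2 N to start, 6 N fully in. Fingers closed on the grip across its width (along the stand's x) with 15 to 30 N press it in: 36 mm over grip and button before, 30 mm after.
- button (a point): Middle of the lock button's outer face, on the grip's +x side: 22 mm long, 24 mm high, standing 6 mm proud of the grip, its middle 4 mm above the boom's origin.
- pointer (a point): Yellow pointer on the boom, 5 mm thick, standing 16 mm out of the slot in the sleeve's top; moves with the boom, 250 mm behind (+y of) the boom's origin. Scale marks are 10 mm apart, every fifth one long, the zero mark at the parked pointer.
- rider: Red rider, 8 mm long (along y), clipped to the scale on the sleeve's top; fixed, anywhere from 70 to 125 mm out on the scale. Axes as the stand's; its origin is at its middle along y, so the pointer is level with it when both have the same y in the stand's frame. The pointer passes beside it without touching. At the rider the sensor stands over the flask.
- flask: Loose 250 ml conical glass flask, 140 mm tall, 82 mm foot, 34 mm neck, about 150 g, on a fixed white stirrer (plate top 56 mm above the bench). Origin at the middle of its underside. The stirrer's rod and the fixed half of the neck clamp stand on the flask's +x side (stand's axes).
- gate (a joint): Angle of the neck clamp's hinged gate, rad: 0 fully shut against its stop, 0.9 to 1.4 at the start. The gate is a half ring 164 to 180 mm above the bench on an upright hinge; it opens towards the stand's -x, then -y. It stays where it is left (friction 0.03 N m, about 0.5 N at the pin).
- gate_pin (a point): Top of the blue upright pin (12 mm across) on the gate's lever, 212 mm above the bench; it stands 35 mm above the lever. Push or pull it to swing the gate. It is 63 mm from the hinge; with the gate shut it stands 55 mm from the flask's axis towards the stand's -x.
- gate_hinge (a point): On the gate's upright hinge axis at the height of the pin's top, 31 mm from the flask's axis towards the stand's -y. Seen from above the gate shuts clockwise about it.
- flask_spare: Bystander: stoppered conical flask, 70 mm foot, about 131 mm tall with its stopper. Origin under its middle. Leave alone.
- reagent: Bystander: amber reagent bottle, 68 mm across, 155 mm tall. Origin under its middle. Leave alone.
- jar: Bystander: white jar with blue lid, 60 mm across, 75 mm tall. Origin under its middle. Leave alone.
There are look-alikes about, which are no part of the job. Leave any blue or purple look-alike of the flask alone.

How it is judged:
By the outcome, as a careful person would: the job done as asked, in the order asked, and still so for the second after the job is handed in, while the arm keeps its last pose, push and grip.
It also fails if it takes over 54 s, if anything falls off the work surface, if the arm or the gripper's body presses on something with over 40 N, if the wrist force passes 120 N, or if a joint passes its speed limit or range.

## Working session

There is one attempt and no reset: what is moved stays moved. The work goes in short steps, Python scripts to look and compute and a tool call to move; the robot and the scene stay as the last step left them, time stands still between calls to the robot, and variables do not carry over. Pictures are saved under pics/ and viewed, about 8 in all and at most 12, crops included, and the job is handed in when it is done.

Besides the shell and the picture viewer there is one more tool, called after ">>>" in YAML: its name, and indented under it one key for each argument. arm_command: Moves the arm, as the interface text tells. Its arguments: {"type":"object","properties":{"moves":{"type":"array","items":{"type":"array","items":{"type":"number"}}}},"required":["moves"]}

```bash
mkdir -p pics; cat > h.py <<'E'
import numpy as np, cv2
from rig import arm, viewer
def cap(n):
    c=viewer.capture(n); return c
def save(c,name,crop=None,s=1):
    f=c["frame"]
    if crop: f=f[crop[1]:crop[3],crop[0]:crop[2]]
    f=cv2.resize(f,None,fx=s,fy=s,interpolation=cv2.INTER_CUBIC)
    cv2.imwrite("pics/"+name,f[:,:,::-1])
def ray(c,u,v):
    p=cv2.undistortPoints(np.array([[[u,v]]],float),np.array(c["mtx"]),np.array(c["dist"]))[0,0]
    T=np.array(c["cam_to_world"]); d=T[:3,:3]@np.array([p[0],-p[1],-1.]); return T[:3,3],d
def onz(c,u,v,z):
    o,d=ray(c,u,v); return o+d*(z-o[2])/d[2]
def dep(c,u,v):
    o,d=ray(c,u,v); return o+d*float(c["depth"][int(round(v)),int(round(u))])
def proj(c,P):
    T=np.array(c["cam_to_world"]); q=(np.asarray(P,float).reshape(-1,3)-T[:3,3])@T[:3,:3]
    q=q*[1,-1,-1]
    return cv2.projectPoints(q,np.zeros(3),np.zeros(3),np.array(c["mtx"]),np.array(c["dist"]))[0][:,0]
E
python3 - <<'E'
from h import *
print(arm.observe())
for n in("scene","top"):
    c=cap(n); save(c,n+"0.png",s=1.4); print(n,np.round(c["cam_to_world"],3).tolist(),c["mtx"].tolist() if hasattr(c["mtx"],'tolist') else c["mtx"])
    np.save(n+"0.npy",c,allow_pickle=True)
E
```

```text
{'time_s': 0.0, 'qpos': array([-1.39006113,  0.47778625,  0.0223652 ,  1.55643304, -0.01151645,
        1.1092831 , -0.08309349]), 'joint_vel': array([ 0.00161262, -0.00024067,  0.00084673, -0.001037  , -0.00033875,
        0.00135513, -0.00033841]), 'tau': array([ 1.29336013e-04, -5.96452439e+01,  1.60799369e+00, -2.81198269e+01,
        1.24275152e-02,  9.17411700e-03, -2.48063679e-05]), 'tool_pos': array([192.1331284 , 646.52294512, 255.34322275]), 'tool_rot': array([ 0.69969998,  0.10113645,  0.69979074, -0.10239274]), 'contact_force': array([-0.22072142,  0.14902058,  0.40941263]), 'wrist_torque': array([-0.07227466, -0.01121975,  0.05049   ]), 'grip_width': 1.0023653656493814}
scene [[-0.02, -0.632, 0.774, 1236.462], [1.0, -0.024, 0.007, 46.576], [0.014, 0.774, 0.633, 740.884], [0.0, 0.0, 0.0, 1.0]] [[392.1829706166726, 0.0, 274.37123103489597], [0.0, 392.1829706166726, 210.62597067697052], [0.0, 0.0, 1.0]]
top [[0.029, 0.996, -0.08, 454.607], [-1.0, 0.029, -0.005, 18.475], [-0.003, 0.08, 0.997, 1431.383], [0.0, 0.0, 0.0, 1.0]] [[514.5547080382287, 0.0, 280.7205779564925], [0.0, 514.5547080382287, 211.1319069431643], [0.0, 0.0, 1.0]]
```

View pics/scene0.png

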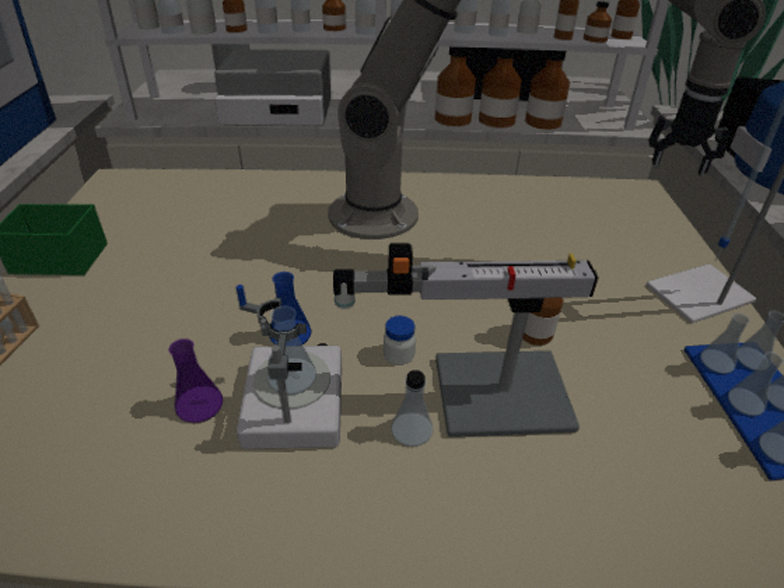

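View pics/top0.png

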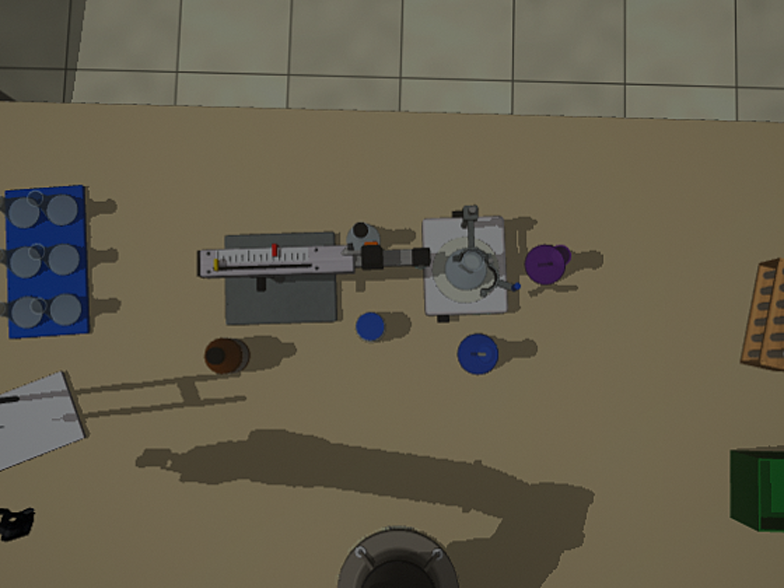

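The top view shows the pointer near (217,265), the rider at (275,250), the grip at (372,257), the flask at (465,268) and the gate pin at (516,287), all in 1.4x pixels. The stand's -y runs to the right, about world -y. Next I'll measure these.

```bash
cat >> h.py <<'E'
def blobs(c,name,box):
    f=c["frame"]; hsv=cv2.cvtColor(f,cv2.COLOR_RGB2HSV); H,S,V=cv2.split(hsv)
    m={"yellow":(H>22)&(H<34)&(S>170)&(V>90),"red":((H<6)|(H>174))&(S>170)&(V>90),"blue":(H>100)&(H<118)&(S>150)&(V>50),
       "orange":(H>6)&(H<16)&(S>190)&(V>120)}[name].astype(np.uint8)
    k=np.zeros_like(m); x0,y0,x1,y1=box; k[y0:y1,x0:x1]=1; m*=k
    n,l,st,ce=cv2.connectedComponentsWithStats(m)
    return [(int(st[i,4]),np.round(ce[i],1).tolist(),st[i,:4].tolist()) for i in range(1,n) if st[i,4]>3]
def tri(a,ua,b,ub):
    o1,d1=ray(a,*ua); o2,d2=ray(b,*ub); d1/=np.linalg.norm(d1); d2/=np.linalg.norm(d2)
    s=np.linalg.lstsq(np.c_[d1,-d2],o2-o1,rcond=None)[0]; p,q=o1+d1*s[0],o2+d2*s[1]
    return (p+q)/2,np.linalg.norm(p-q)
E
python3 - <<'E'
from h import *
S=np.load("scene0.npy",allow_pickle=True).item(); T=np.load("top0.npy",allow_pickle=True).item()
for n,bt,bs in(("yellow",(130,160,270,210),(300,170,430,220)),("red",(130,160,270,210),(300,170,430,220)),("orange",(230,150,300,210),(260,170,310,210)),("blue",(350,190,380,215),(165,195,185,225))):
    print(n,"T",blobs(T,n,bt),"S",blobs(S,n,bs))
save(T,"topc.png",(135,150,385,230),3.2); save(S,"scenec.png",(160,160,435,330),2.9)
# sleeve top by depth
d=T["depth"]; g=[]
for v in range(165,210):
    for u in range(140,255):
        if d[v,u]>0:
            p=dep(T,u,v)
            if abs(p[2]-274)<8:g.append(p)
g=np.array(g); r=cv2.minAreaRect(g[:,:2].astype(np.float32)); print("sleeve",len(g),r,cv2.boxPoints(r).round(1).tolist(),np.median(g[:,2]))
E
```

```text
yellow T [(16, [153.5, 188.5], [153, 185, 2, 8])] S [(9, [408.2, 183.8], [407, 182, 4, 5])]
red T [(20, [195.4, 177.8], [194, 174, 3, 9])] S [(18, [364.8, 192.6], [363, 190, 5, 6])]
orange T [(8, [264.5, 173.0], [261, 173, 8, 1])] S [(19, [285.9, 184.6], [282, 184, 10, 3])]
blue T [(18, [368.9, 203.9], [367, 202, 5, 5])] S [(57, [171.8, 210.7], [169, 204, 7, 15])]
sleeve 2092 ((600.6544189453125, 216.59237670898438), (48.27170181274414, 258.77001953125), 3.683591842651367) [[568.2999877929688, 344.20001220703125], [584.9000244140625, 85.9000015258789], [633.0999755859375, 89.0], [616.4000244140625, 347.29998779296875]] 273.54264583600536
```

View pics/topc.png

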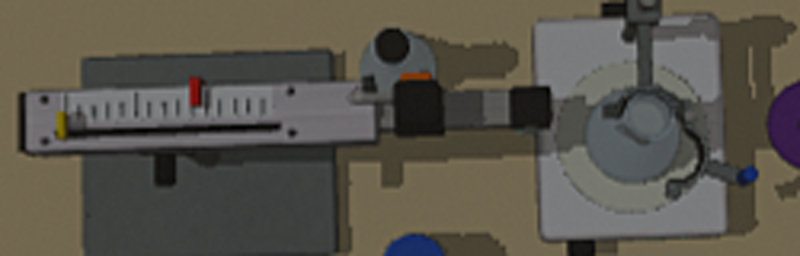

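View pics/scenec.png

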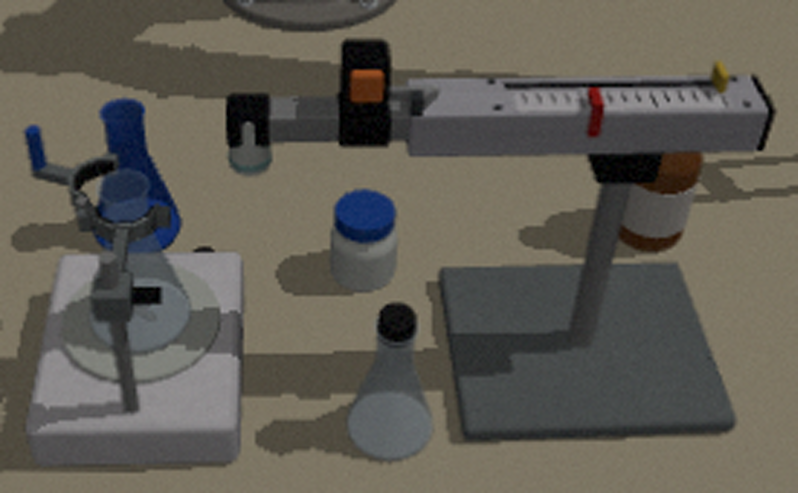

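```bash
python3 - <<'E'
from h import *
S=np.load("scene0.npy",allow_pickle=True).item(); T=np.load("top0.npy",allow_pickle=True).item()
R=lambda a:np.array([[np.cos(a),-np.sin(a)],[np.sin(a),np.cos(a)]])
th=np.radians(3.68); O=np.array([600.65,216.6])+35*R(th)[:,1]
loc=lambda p:(R(th).T@(np.asarray(p)[:2]-O)).round(1)
pt=onz(T,153.5,188.5,288); print("pointer T z288",pt.round(1),loc(pt)); q,e=tri(T,(153.5,188.5),S,(408.2,183.8)); print("tri",q,e,loc(q))
for z in(276,280): 
  r=onz(T,195.4,177.8,z); print("rider T",z,r.round(1),loc(r))
q,e=tri(T,(195.4,177.8),S,(364.8,192.6)); print("tri",q,e,loc(q))
# pin: top view, scene top of pin
p=onz(T,368.9,203.9,210); s=onz(S,171,204.5,212); print("pin T",p.round(1),loc(p),"S",s.round(1),loc(s))
b=onz(T,264.5,173,307); print("button top",b,loc(b)); b,e=tri(T,(264.5,173),S,(285.9,185));print(b,e,loc(b))
# grip top by depth, 305..318
for z0,z1,box in((303,322,(240,160,300,205)),(190,202,(310,170,390,215)),(255,275,(275,160,320,205))):
  g=[]
  for v in range(box[1],box[3]):
    for u in range(box[0],box[2]):
      if T["depth"][v,u]>0:
        p=dep(T,u,v)
        if z0<p[2]<z1:g.append(p)
  g=np.array(g)
  if len(g)>4:
    r=cv2.minAreaRect(g[:,:2].astype(np.float32)); print(z0,len(g),[np.round(x,1) for x in r],np.median(g,0).round(1),"loc c",loc(r[0]))
# stirrer top plate by depth 50..60
g=[]
for v in range(150,235):
  for u in range(295,370):
    p=dep(T,u,v)
    if 48<p[2]<62:g.append(p)
g=np.array(g);r=cv2.minAreaRect(g[:,:2].astype(np.float32)); print("stirrer",len(g),r,np.median(g[:,2]))
E
```

```text
pointer T z288 [588.7 310.8 288. ] [-5.9 59.8]
tri [588.51352434 310.45822414 289.92397011] 0.22391732641566978 [-6.1 59.4]
rider T 276 [617.2 220.  276. ] [ 16.8 -32.7]
rider T 280 [616.7 219.3 280. ] [ 16.2 -33.3]
tri [615.93468528 218.28811513 285.17667568] 0.20786015291715962 [ 15.4 -34.3]
pin T [ 575.8 -184.8  210. ] [ -50.6 -434. ] S [ 576.5 -184.3  212. ] [ -49.8 -433.5]
button top [627.927503    62.55583869 307.        ] [  17.3 -190.5]
[627.88208201  62.33793374 307.28949985] 0.41279432335765653 [  17.3 -190.7]
303 214 [array([611. ,  60.9]), array([34.6, 30.7]), np.float64(2.4)] [609.5  61.3 311.8] loc c [   0.3 -191. ]
190 94 [array([ 595.1, -134.7]), array([106.4,  38.8]), np.float64(44.3)] [ 619.9 -113.8  194.6] loc c [ -28.1 -385.2]
255 389 [array([612.4,   4.2]), array([29.5, 71.3]), np.float64(2.6)] [611.4   2.8 266.1] loc c [  -1.9 -247.7]
stirrer 2178 ((628.27001953125, -110.2914047241211), (186.25912475585938, 157.81399536132812), 3.420172929763794) 52.07359008223375
```

```bash
cat >> h.py <<'E'
from scipy.spatial.transform import Rotation as Ro
TH=np.radians(3.5)
SR=np.array([[np.cos(TH),-np.sin(TH)],[np.sin(TH),np.cos(TH)]]); SO=np.array([610.8,61.5])-SR@[0,-190]
loc=lambda p:SR.T@(np.asarray(p)[:2]-SO)
wor=lambda x,y:SO+SR@[x,y]
def state(tgt=None):
    s=arm.observe(); q=s["tool_rot"]; A=Ro.from_quat([q[1],q[2],q[3],q[0]]).as_matrix(); p=s["tool_pos"]
    print("t",round(s["time_s"],2),"tcp",p.round(1),"loc",loc(p).round(1),"grip",round(s["grip_width"],3),"F",s["contact_force"].round(1),"q",s["qpos"].round(2))
    print("ytool yaw in stand deg",round(np.degrees(np.arctan2(A[1,1],A[0,1])-TH),2),"x",A[:,0].round(3),"z",A[:,2].round(3))
    if tgt is not None: print("delta tool",(A.T@(np.asarray(tgt)-p)).round(1))
    return s,A
E
python3 - <<'E'
from h import *
S=np.load("scene0.npy",allow_pickle=True).item(); T=np.load("top0.npy",allow_pickle=True).item()
f,e=tri(T,(337.5,185.3),S,(203,223.8)); print("rim",f,e,loc(f)); print(loc(onz(T,337.5,185.3,196)),loc(onz(S,203,223.8,196)))
print("pin",loc([576.2,-184.6]),"rider",loc(onz(T,195.4,177.8,278)),"pointer",loc(onz(T,153.5,188.5,288)),"sleevec",loc([600.65,216.6]))
state([*wor(-58,-475),420])
E
```

```text
rim [ 619.89806581 -109.54224396  196.77344408] 1.7661124438429512 [  -1.3607831  -361.27863933]
[  -1.17796455 -362.25128611] [  -2.19660632 -360.54858408]
pin [ -49.5595096  -433.52869442] rider [ 15.80426083 -32.52668558] pointer [-6.82384221 60.22028653] sleevec [ -0.66243972 -34.56965009]
t 0.1 tcp [192.1 646.6 255.4] loc [-382.2  419.6] grip 1.002 F [-0.1 -0.2 -0.3] q [-1.39  0.48  0.02  1.56 -0.01  1.11 -0.08]
ytool yaw in stand deg 69.95 x [-0.    -0.002 -1.   ] z [ 0.959 -0.285  0.   ]
delta tool [-163.3 -729.5  611.2]
```

>>> arm_command:
  moves:
    - [-1, -50, 0, 0, 0]
    - [-1, -50, 0, 0, 0]
    - [-1, -50, 0, 0, 0]

```text
time_s: 0.4
tool_pos: [191.0, 642.8, 397.9]
tool_rot: [0.699, 0.093, 0.7, -0.11]
contact_force: [0.4, 1.8, 0.1]
grip_width: 0.518
```

```bash
cat >> h.py <<'E'
def plan(wps,turn=0.,step=48):
    """rows along world waypoints; turn (rad about tool x) spread over the first rows"""
    s,A=state(); p=s["tool_pos"]; out=[]
    for w in wps:
        w=np.asarray(w,float); n=max(1,int(np.ceil(np.linalg.norm(w-p)/step))); d=(w-p)/n
        for i in range(n):
            t=np.clip(turn,-.14,.14); turn-=t
            out.append([*(A.T@d).round(0).tolist(),round(float(t),2)])
            A=A@Ro.from_rotvec([t,0,0]).as_matrix()
        p=w
    print(len(out)); [print(r) for r in out]; print("turn left",turn)
E
python3 - <<'E'
from h import *
plan([[560,200,415],[*wor(-58,-478),400]],np.radians(69.95))
E
```

```text
t 0.4 tcp [191.  642.8 397.9] loc [-383.5  415.9] grip 0.518 F [0.4 1.8 0.1] q [-1.4   0.4   0.04  1.36 -0.01  1.41 -0.08]
ytool yaw in stand deg 69.98 x [-0.005 -0.023 -1.   ] z [ 0.959 -0.284  0.002]
22
[-1.0, -25.0, 37.0, 0.14]
[-1.0, -19.0, 40.0, 0.14]
[-1.0, -13.0, 42.0, 0.14]
[-1.0, -7.0, 44.0, 0.14]
[-1.0, -1.0, 44.0, 0.14]
[-1.0, 5.0, 44.0, 0.14]
[-1.0, 11.0, 43.0, 0.14]
[-1.0, 17.0, 41.0, 0.14]
[-1.0, 22.0, 38.0, 0.1]
[-1.0, 26.0, 36.0, 0.0]
[-1.0, 26.0, 36.0, 0.0]
[-1.0, 26.0, 36.0, 0.0]
[-1.0, 26.0, 36.0, 0.0]
[3.0, -2.0, 48.0, 0.0]
[3.0, -2.0, 48.0, 0.0]
[3.0, -2.0, 48.0, 0.0]
[3.0, -2.0, 48.0, 0.0]
[3.0, -2.0, 48.0, 0.0]
[3.0, -2.0, 48.0, 0.0]
[3.0, -2.0, 48.0, 0.0]
[3.0, -2.0, 48.0, 0.0]
[3.0, -2.0, 48.0, 0.0]
turn left 0.0
```

>>> arm_command:
  moves:
    - [-1, -1, -25, 37, 0.14]
    - [-1, -1, -19, 40, 0.14]
    - [-1, -1, -13, 42, 0.14]
    - [-1, -1, -7, 44, 0.14]
    - [-1, -1, -1, 44, 0.14]

```text
time_s: 0.9
tool_pos: [330.7, 475.4, 411.8]
tool_rot: [0.62, 0.335, 0.621, -0.342]
contact_force: [0.3, 0.2, 0.3]
grip_width: 0.001
```

>>> arm_command:
  moves:
    - [-1, -1, 5, 44, 0.14]
    - [-1, -1, 11, 43, 0.14]
    - [-1, -1, 17, 41, 0.14]
    - [-1, -1, 22, 38, 0.1]
    - [-1, -1, 26, 36, 0]

```text
time_s: 1.4
tool_pos: [471.7, 293.0, 416.3]
tool_rot: [0.507, 0.489, 0.506, -0.498]
contact_force: [1.2, 0.9, 0.2]
grip_width: 0.003
```

```bash
python3 - <<'E'
from h import *
s,A=state()
yaw=np.arctan2(A[1,1],A[0,1])-TH
plan([[560,200,415],[*wor(-58,-478),390]],yaw)
E
```

```text
t 1.4 tcp [471.7 293.  416.3] loc [-124.7   49.6] grip 0.003 F [1.2 0.9 0.2] q [-1.03  0.17  0.42  1.64 -0.07  1.36 -0.57]
ytool yaw in stand deg -2.03 x [-0.008 -0.01  -1.   ] z [ 0.026 -1.     0.01 ]
t 1.4 tcp [471.7 293.  416.3] loc [-124.7   49.6] grip 0.003 F [1.2 0.9 0.2] q [-1.03  0.17  0.42  1.64 -0.07  1.36 -0.57]
ytool yaw in stand deg -2.03 x [-0.008 -0.01  -1.   ] z [ 0.026 -1.     0.01 ]
12
[1.0, 29.0, 32.0, -0.04]
[1.0, 27.0, 33.0, 0.0]
[1.0, 27.0, 33.0, 0.0]
[3.0, -2.0, 48.0, 0.0]
[3.0, -2.0, 48.0, 0.0]
[3.0, -2.0, 48.0, 0.0]
[3.0, -2.0, 48.0, 0.0]
[3.0, -2.0, 48.0, 0.0]
[3.0, -2.0, 48.0, 0.0]
[3.0, -2.0, 48.0, 0.0]
[3.0, -2.0, 48.0, 0.0]
[3.0, -2.0, 48.0, 0.0]
turn left 0.0
```

>>> arm_command:
  moves:
    - [-1, 1, 29, 32, -0.04]
    - [-1, 1, 27, 33, 0]
    - [-1, 1, 27, 33, 0]
    - [-1, 2, -2, 48, 0]
    - [-1, 2, -2, 48, 0]

```text
time_s: 1.9
tool_pos: [566.6, 96.5, 408.2]
tool_rot: [0.517, 0.477, 0.517, -0.488]
contact_force: [0.2, -0.1, 0.3]
grip_width: -0.003
```

>>> arm_command:
  moves:
    - [-1, 2, -2, 48, 0]
    - [-1, 2, -2, 48, 0]
    - [-1, 2, -2, 48, 0]
    - [-1, 2, -2, 48, 0]
    - [-1, 2, -2, 48, 0]

```text
time_s: 2.4
tool_pos: [571.1, -152.6, 399.0]
tool_rot: [0.517, 0.476, 0.518, -0.488]
contact_force: [0.6, 0.4, 0.2]
grip_width: -0.001
```

```bash
python3 - <<'E'
from h import *
s,A=state()
yaw=np.arctan2(A[1,1],A[0,1])-TH
plan([[*wor(-58,-480),380],[*wor(-58,-480),213]],yaw)
E
```

```text
t 2.4 tcp [ 571.1 -152.6  399. ] loc [ -52.7 -401.3] grip -0.001 F [0.6 0.4 0.2] q [-0.38  0.28  0.67  1.6  -0.16  1.34  0.39]
ytool yaw in stand deg 0.58 x [-0.012 -0.011 -1.   ] z [ 0.071 -0.997  0.01 ]
t 2.4 tcp [ 571.1 -152.6  399. ] loc [ -52.7 -401.3] grip -0.001 F [0.6 0.4 0.2] q [-0.38  0.28  0.67  1.6  -0.16  1.34  0.39]
ytool yaw in stand deg 0.58 x [-0.012 -0.011 -1.   ] z [ 0.071 -0.997  0.01 ]
6
[10.0, -3.0, 39.0, 0.01]
[10.0, -3.0, 39.0, 0.0]
[42.0, 1.0, -0.0, 0.0]
[42.0, 1.0, -0.0, 0.0]
[42.0, 1.0, -0.0, 0.0]
[42.0, 1.0, -0.0, 0.0]
turn left 0.0
```

>>> arm_command:
  moves:
    - [-1, 8, -3, 40, 0.01]
    - [-1, 8, -3, 40, 0]
    - [-1, 30, 0, 0, 0]
    - [-1, 40, 0, 0, 0]
    - [-1, 40, 0, 0, 0]

```text
time_s: 2.9
tool_pos: [567.4, -250.7, 275.2]
tool_rot: [0.515, 0.483, 0.508, -0.494]
contact_force: [0.7, 0.1, -0.4]
grip_width: -0.003
```

```bash
python3 - <<'E'
from h import *
s,A=state([*wor(-58,-480),212])
c=cap("scene"); save(c,"s1.png",(120,120,330,280),3.6)
E
```

```text
t 2.9 tcp [ 567.4 -250.7  275.2] loc [ -62.4 -499. ] grip -0.003 F [ 0.7  0.1 -0.4] q [-0.19  0.43  0.67  1.71 -0.27  1.1   0.61]
ytool yaw in stand deg -0.89 x [-0.003 -0.018 -1.   ] z [ 0.046 -0.999  0.018]
delta tool [ 62.9   4.4 -20.2]
```

View pics/s1.png

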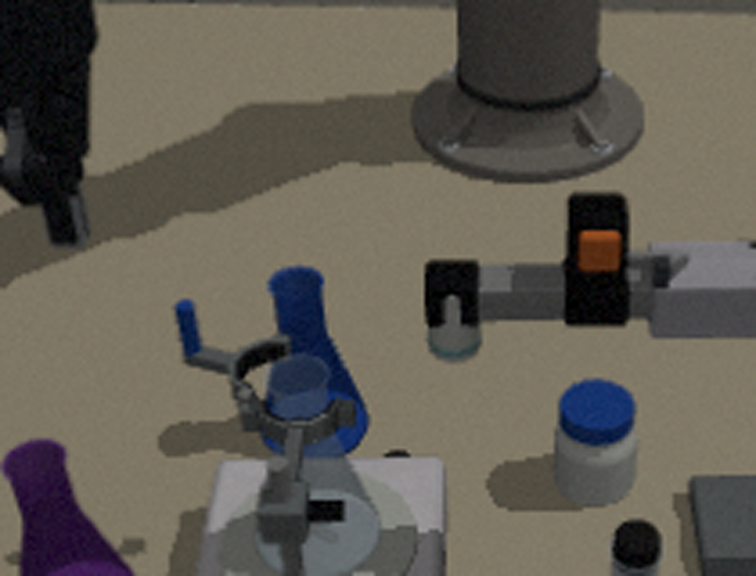

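The crop shows the shut fingers at (70,240), outboard of the blue pin at (187,315) and clear of the purple flask. I'll descend beside the pin.

>>> arm_command:
  moves:
    - [-1, 30, 2, -5, 0]
    - [-1, 30, 2, -5, 0]
    - [-1, 3, 0, -5, 0]

```text
time_s: 3.25
tool_pos: [565.4, -233.9, 202.3]
tool_rot: [0.51, 0.481, 0.512, -0.497]
contact_force: [0.1, 1.1, 0.0]
grip_width: 0.003
```

```bash
python3 - <<'E'
from h import *
s,A=state([*wor(-58,-462),212])
E
```

```text
t 3.25 tcp [ 565.4 -233.9  202.3] loc [ -63.3 -482.1] grip 0.003 F [0.1 1.1 0. ] q [-0.18  0.5   0.63  1.79 -0.32  0.97  0.62]
ytool yaw in stand deg -0.93 x [-0.018 -0.014 -1.   ] z [ 0.045 -0.999  0.013]
delta tool [-10.    4.8 -20.1]
```

>>> arm_command:
  moves:
    - [-1, -10, 5, -6, 0.02]
    - [-1, -2, 1, -10, 0]

```text
time_s: 3.45
tool_pos: [570.9, -217.3, 215.5]
tool_rot: [0.504, 0.486, 0.507, -0.503]
contact_force: [0.9, -0.1, 0.6]
grip_width: -0.0
```

```bash
python3 - <<'E'
from h import *
s,A=state([*wor(-58,-380),212])
E
```

```text
t 3.45 tcp [ 570.9 -217.3  215.5] loc [ -56.8 -465.8] grip -0.0 F [ 0.9 -0.1  0.6] q [-0.22  0.48  0.64  1.78 -0.31  1.    0.57]
ytool yaw in stand deg -2.16 x [-0.02  -0.014 -1.   ] z [ 0.024 -1.     0.014]
delta tool [  2.4  -4.3 -85.8]
```

>>> arm_command:
  moves:
    - [-1, 0, 0, -12, -0.03]
    - [-1, 1, 0, -14, 0]
    - [-1, 1, 0, -14, 0]
    - [-1, 1, 0, -12, 0]
    - [-1, 0, 0, -10, 0]

```text
time_s: 3.95
tool_pos: [568.4, -150.2, 215.0]
tool_rot: [0.514, 0.478, 0.515, -0.492]
contact_force: [0.7, -1.9, -0.6]
grip_width: 0.001
```

```bash
python3 - <<'E'
from h import *
s,A=state([*wor(-58,-380),212])
E
```

```text
t 3.95 tcp [ 568.4 -150.2  215. ] loc [ -55.3 -398.7] grip 0.001 F [ 0.7 -1.9 -0.6] q [-0.34  0.44  0.63  1.84 -0.29  0.97  0.48]
ytool yaw in stand deg -0.14 x [-0.015 -0.015 -1.   ] z [ 0.059 -0.998  0.014]
delta tool [  2.8  -2.7 -18.8]
```

>>> arm_command:
  moves:
    - [-1, 0, -1, -6, 0]
    - [-1, 0, 0, -5, 0]
    - [-1, 0, 0, -4, 0]
    - [-1, 0, 0, -3, 0]

```text
time_s: 4.35
tool_pos: [566.8, -132.7, 215.0]
tool_rot: [0.516, 0.477, 0.513, -0.493]
contact_force: [3.4, -13.1, -5.7]
grip_width: 0.001
```

```bash
python3 - <<'E'
from h import *
s,A=state([*wor(-58,-380),212])
c=cap("scene"); save(c,"s2.png",(140,130,330,280),4); b=blobs(c,"blue",(150,150,235,225)); print(b)
for k in b:
  if k[0]<90: u=k[1][0],k[2][1]+0.5; print(loc(onz(c,*u,212)))
E
```

```text
t 4.35 tcp [ 566.8 -132.7  215. ] loc [ -55.7 -381.1] grip 0.001 F [  3.4 -13.1  -5.7] q [-0.37  0.43  0.64  1.85 -0.28  0.96  0.44]
ytool yaw in stand deg -0.12 x [-0.012 -0.02  -1.   ] z [ 0.059 -0.998  0.02 ]
delta tool [ 3.1 -2.2 -1.2]
[(240, [205.7, 209.4], [197, 194, 20, 31])]
```

View pics/s2.png

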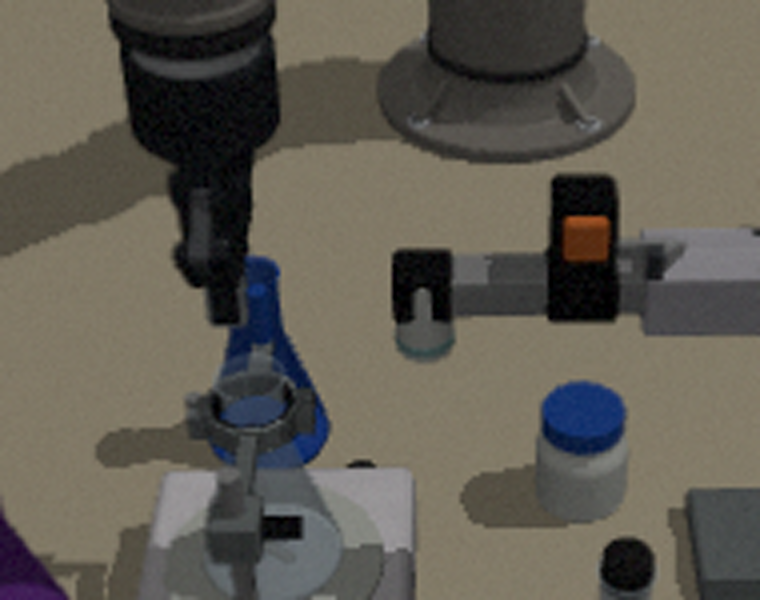

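The fingers stopped at the predicted place with 13 N, and the ring at (250,405) looks closed round the neck. I'll back off, rise and check the pin.

>>> arm_command:
  moves:
    - [-1, 0, 0, 8, 0]
    - [-1, 0, 0, 20, 0]
    - [-1, -20, 0, 15, 0]
    - [-1, -50, 0, 0, 0]
    - [0.3, -50, 0, 0, 0]

```text
time_s: 4.9
tool_pos: [566.3, -175.2, 331.4]
tool_rot: [0.51, 0.474, 0.517, -0.498]
contact_force: [1.5, 0.5, 0.9]
grip_width: 0.153
```

>>> arm_command:
  moves:
    - [0.5, -50, 0, 0, 0]
    - [0.5, -30, -40, 0, 0]

```text
time_s: 5.1
tool_pos: [532.5, -175.1, 415.4]
tool_rot: [0.512, 0.474, 0.516, -0.497]
contact_force: [-0.3, 0.3, 0.8]
grip_width: 0.505
```

```bash
python3 - <<'E'
from h import *
s,A=state([*wor(-1,-190),390])
c=cap("scene"); t=cap("top"); np.save("t3.npy",t,allow_pickle=True); np.save("s3.npy",c,allow_pickle=True)
save(c,"s3.png",(160,150,270,260),4); save(t,"t3.png",(240,140,380,230),4)
print(blobs(c,"blue",(150,150,235,225)),blobs(t,"blue",(310,150,385,235)))
for ang in(0,.05,.1):
  h=np.array([-1.3,-361.5-31]); d=np.array([-55,31.]); ca,sa=np.cos(ang),np.sin(ang); P=h+[ca*d[0]-sa*d[1],sa*d[0]+ca*d[1]]; print(ang,P,proj(c,[*wor(*P),212]),proj(t,[*wor(*P),212]))
print("flask rim exp",proj(t,[*wor(-1.3,-361.5),196]))
E
python3 - <<'E'
import cv2,numpy as np
a=cv2.imread('pics/s3.png');b=cv2.imread('pics/t3.png')
h=max(a.shape[0],b.shape[0]);p=lambda i:cv2.copyMakeBorder(i,0,h-i.shape[0],0,0,cv2.BORDER_CONSTANT)
m=np.hstack([p(a),p(b)]);cv2.imwrite('pics/m3.png',cv2.resize(m,None,fx=.79,fy=.79))
E
```

```text
t 5.1 tcp [ 532.5 -175.1  415.4] loc [ -92.6 -421.4] grip 0.505 F [-0.3  0.3  0.8] q [-0.4   0.21  0.73  1.64 -0.11  1.37  0.4 ]
ytool yaw in stand deg -0.24 x [-0.027 -0.02  -0.999] z [ 0.057 -0.998  0.018]
delta tool [  18.6   91.3 -232.2]
[(317, [203.9, 207.4], [195, 195, 22, 30])] [(17, [339.1, 207.4], [337, 206, 5, 4])]
0 [ -56.3 -361.5] [[204.29507206 202.01418793]] [[338.84780953 207.43215382]]
0.05 [ -57.78061857 -364.28759624] [[203.08794314 201.61679728]] [[340.04442938 208.01468632]]
0.1 [ -59.12006501 -367.14570879] [[201.84532785 201.26045587]] [[341.26843917 208.53725651]]
flask rim exp [[337.19159911 185.35995114]]
```

View pics/m3.png

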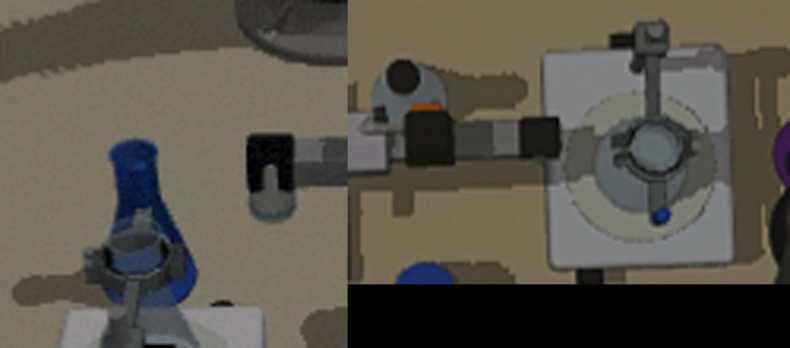

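The pin is at (339.1,207.4) in the top view. The shut prediction is (338.8,207.4), so the gate is fully shut and the flask rim hasn't moved. Now the grip.

```bash
python3 - <<'E'
from h import *
s,A=state()
plan([[*wor(1,-190),400],[*wor(1,-190),340]],np.arctan2(A[1,1],A[0,1])-TH)
E
```

```text
t 5.2 tcp [ 527.3 -179.9  417.9] loc [ -98.  -425.9] grip 0.681 F [-1.1 -0.9  0.7] q [-0.4   0.2   0.73  1.64 -0.11  1.37  0.4 ]
ytool yaw in stand deg -0.68 x [-0.024 -0.017 -1.   ] z [ 0.05  -0.999  0.016]
t 5.2 tcp [ 527.3 -179.9  417.9] loc [ -98.  -425.9] grip 0.681 F [-1.1 -0.9  0.7] q [-0.4   0.2   0.73  1.64 -0.11  1.37  0.4 ]
ytool yaw in stand deg -0.68 x [-0.024 -0.017 -1.   ] z [ 0.05  -0.999  0.016]
8
[2.0, 16.0, -40.0, -0.01]
[2.0, 17.0, -39.0, 0.0]
[2.0, 17.0, -39.0, 0.0]
[2.0, 17.0, -39.0, 0.0]
[2.0, 17.0, -39.0, 0.0]
[2.0, 17.0, -39.0, 0.0]
[30.0, 1.0, -0.0, 0.0]
[30.0, 1.0, -0.0, 0.0]
turn left 0.0
```

>>> arm_command:
  moves:
    - [1, 2, 16, -40, -0.01]
    - [1, 2, 17, -39, 0]
    - [1, 2, 17, -39, 0]
    - [1, 2, 17, -39, 0]
    - [1, 2, 17, -39, 0]

```text
time_s: 5.7
tool_pos: [599.5, 15.5, 404.9]
tool_rot: [0.508, 0.481, 0.512, -0.498]
contact_force: [0.9, 0.1, 0.3]
grip_width: 0.996
```

```bash
python3 - <<'E'
from h import *
s,A=state()
plan([[*wor(1,-190),375]],np.arctan2(A[1,1],A[0,1])-TH,20)
E
```

```text
t 5.7 tcp [599.5  15.5 404.9] loc [ -14.1 -235.2] grip 0.996 F [0.9 0.1 0.3] q [-0.62  0.29  0.63  1.56 -0.16  1.37  0.07]
ytool yaw in stand deg -1.2 x [-0.021 -0.014 -1.   ] z [ 0.04  -0.999  0.013]
t 5.7 tcp [599.5  15.5 404.9] loc [ -14.1 -235.2] grip 0.996 F [0.9 0.1 0.3] q [-0.62  0.29  0.63  1.56 -0.16  1.37  0.07]
ytool yaw in stand deg -1.2 x [-0.021 -0.014 -1.   ] z [ 0.04  -0.999  0.013]
3
[10.0, 5.0, -15.0, -0.02]
[10.0, 5.0, -15.0, 0.0]
[10.0, 5.0, -15.0, 0.0]
turn left 0.0
```

>>> arm_command:
  moves:
    - [1, 8, 6, -14, -0.02]
    - [1, 8, 5, -12, 0]
    - [1, 8, 2, -5, 0]
    - [1, 0, 0, 0, 0]

```text
time_s: 6.1
tool_pos: [610.8, 54.5, 375.0]
tool_rot: [0.513, 0.473, 0.521, -0.492]
contact_force: [-0.3, -0.3, -0.2]
grip_width: 1.003
```

```bash
python3 - <<'E'
from h import *
s,A=state([*wor(1,-190),301])
E
```

```text
t 6.1 tcp [610.8  54.5 375. ] loc [  -0.4 -197. ] grip 1.003 F [-0.3 -0.3 -0.2] q [-0.65  0.34  0.61  1.57 -0.18  1.32  0.05]
ytool yaw in stand deg 0.43 x [-0.027 -0.013 -1.   ] z [ 0.069 -0.998  0.011]
delta tool [73.8  3.5 -7.8]
```

>>> arm_command:
  moves:
    - [1, 20, 1, -4, 0.01]
    - [1, 20, 1, -3, 0]
    - [1, 18, 1, -1, 0]
    - [1, 8, 0, 0, 0]
    - [1, 0, 0, 0, 0]

```text
time_s: 6.6
tool_pos: [611.0, 52.2, 308.9]
tool_rot: [0.508, 0.479, 0.514, -0.498]
contact_force: [1.0, 0.2, 0.4]
grip_width: 1.001
```

```bash
python3 - <<'E'
from h import *
s,A=state([*wor(1,-190),301])
c=cap("scene"); t=cap("top"); f=np.vstack([cv2.resize(x,None,fx=4,fy=4) for x in (c["frame"][140:215,230:410],t["frame"][145:215,140:320])]); cv2.imwrite("pics/g4.png",f[:,:,::-1])
E
```

```text
t 6.6 tcp [611.   52.2 308.9] loc [  -0.4 -199.3] grip 1.001 F [1.  0.2 0.4] q [-0.63  0.38  0.59  1.66 -0.21  1.19  0.06]
ytool yaw in stand deg -0.94 x [-0.024 -0.014 -1.   ] z [ 0.045 -0.999  0.013]
delta tool [ 7.7  1.4 -9.5]
```

View pics/g4.png

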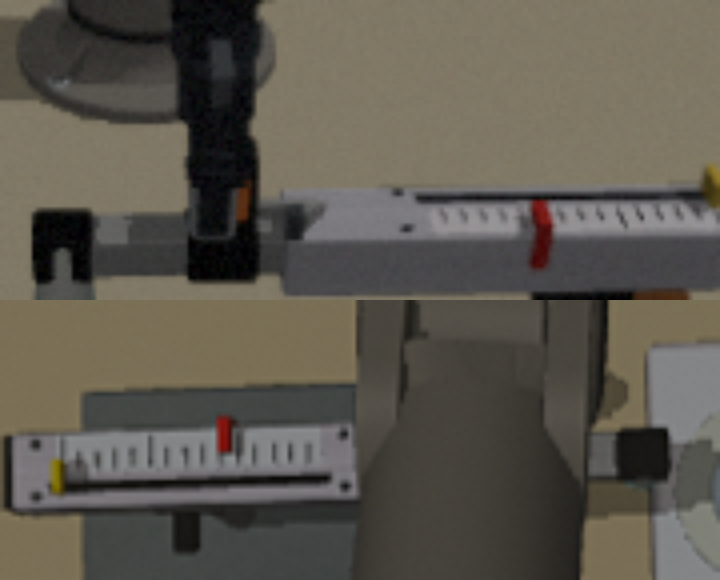

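The finger straddles the grip but sits about 9 mm outboard of the orange button at (243,200). I'll correct that, then close.

>>> arm_command:
  moves:
    - [1, 4, 1, -7, -0.01]
    - [1, 4, 1, -4, 0]
    - [1, 0, 0, 0, 0]

```text
time_s: 7.0
tool_pos: [614.3, 64.0, 303.9]
tool_rot: [0.512, 0.478, 0.515, -0.494]
contact_force: [-0.1, 0.1, -0.1]
grip_width: 1.0
```

```bash
python3 - <<'E'
from h import *
s,A=state([*wor(1,-190),301])
E
```

```text
t 7.0 tcp [614.3  64.  303.9] loc [   3.7 -187.7] grip 1.0 F [-0.1  0.1 -0.1] q [-0.64  0.39  0.59  1.66 -0.22  1.18  0.05]
ytool yaw in stand deg -0.33 x [-0.018 -0.012 -1.   ] z [ 0.055 -0.998  0.011]
delta tool [ 3.  -2.6  2.3]
```

>>> arm_command:
  moves:
    - [-1, 2, -2, 2, 0]
    - [-1, 0, 0, 0, 0]
    - [-1, 0, 0, 0, 0]
    - [-1, 0, 0, 0, 0]
    - [-1, 0, 0, 0, 0]

```text
time_s: 7.5
tool_pos: [610.3, 61.9, 302.9]
tool_rot: [0.511, 0.477, 0.517, -0.494]
contact_force: [3.0, 0.3, -6.7]
grip_width: 0.346
```

```bash
python3 - <<'E'
from h import *
s,A=state([*wor(0,-190),301]); print(s["grip_width"]*85)
E
```

```text
t 7.5 tcp [610.3  61.9 302.9] loc [  -0.5 -189.5] grip 0.346 F [ 3.   0.3 -6.7] q [-0.64  0.39  0.59  1.67 -0.22  1.18  0.06]
ytool yaw in stand deg -0.27 x [-0.022 -0.012 -1.   ] z [ 0.057 -0.998  0.01 ]
delta tool [1.9 0.5 0.4]
29.390628017005255
```

>>> arm_command:
  moves:
    - [-1, 0, 0, 5, 0]
    - [-1, 0, 0, 6, 0]
    - [-1, 0, 0, 6, 0]

```text
time_s: 7.8
tool_pos: [611.2, 48.3, 302.9]
tool_rot: [0.511, 0.478, 0.519, -0.492]
contact_force: [-4.2, 4.3, -0.5]
grip_width: 0.343
```

```bash
cat >> h.py <<'E'
def gap(name=None):
    t=cap("top"); y=blobs(t,"yellow",(130,160,270,215)); r=blobs(t,"red",(130,160,270,215)); print(y,r)
    if y and r:
        Y=max(y);Rr=max(r); print("pointer",loc(onz(t,*Y[1],288)).round(1),"rider",loc(onz(t,*Rr[1],278)).round(1))
    if name: save(t,name,(130,160,330,215),4)
    return t
E
python3 - <<'E'
from h import *
s,A=state(); gap()
E
```

```text
t 7.8 tcp [611.2  48.3 302.9] loc [  -0.4 -203.2] grip 0.343 F [-4.2  4.3 -0.5] q [-0.62  0.39  0.59  1.67 -0.22  1.18  0.08]
ytool yaw in stand deg -0.1 x [-0.022 -0.007 -1.   ] z [ 0.059 -0.998  0.006]
[(15, [159.5, 188.5], [159, 185, 2, 8])] [(20, [195.4, 177.8], [194, 174, 3, 9])]
pointer [-7.3 46.8] rider [ 15.8 -32.5]
```

The boom is free and follows the grip: the pointer has gone from 60 to 46.8.

>>> arm_command:
  moves:
    - [-1, 0, 0, 10, 0]
    - [-1, 0, 0, 12, 0]
    - [-1, 0, 0, 12, 0]
    - [-1, 0, 0, 12, 0]
    - [-1, 0, 0, 8, 0]

```text
time_s: 8.35
tool_pos: [614.4, -4.2, 302.8]
tool_rot: [0.509, 0.479, 0.52, -0.491]
contact_force: [-2.9, 3.1, 0.1]
grip_width: 0.345
```

```bash
python3 - <<'E'
from h import *
s,A=state([*wor(-0.4,-282.5),302]); gap()
E
```

```text
t 8.35 tcp [614.4  -4.2 302.8] loc [  -0.5 -255.8] grip 0.345 F [-2.9  3.1  0.1] q [-0.54  0.39  0.6   1.67 -0.23  1.18  0.18]
ytool yaw in stand deg -0.13 x [-0.022 -0.002 -1.   ] z [ 0.059 -0.998  0.001]
delta tool [ 0.9  0.1 26.7]
[(17, [183.3, 187.3], [182, 184, 3, 8])] [(20, [195.4, 177.8], [194, 174, 3, 9])]
pointer [-6.3 -6.7] rider [ 15.8 -32.5]
```

>>> arm_command:
  moves:
    - [-1, 0, 0, 9, 0]
    - [-1, 0, 0, 9, 0]
    - [-1, 0, 0, 5, 0]
    - [-1, 0, 0, 0, 0]

```text
time_s: 8.8
tool_pos: [615.8, -27.1, 302.9]
tool_rot: [0.509, 0.48, 0.52, -0.491]
contact_force: [-3.3, 4.1, -0.4]
grip_width: 0.344
```

```bash
python3 - <<'E'
from h import *
s,A=state([*wor(-0.4,-282.5),302]); t=gap("t5.png")
c=cap("scene"); y=blobs(c,"yellow",(300,150,430,220)); r=blobs(c,"red",(300,150,430,220)); print(y,r)
f=np.vstack([cv2.resize(x,None,fx=5,fy=5,interpolation=cv2.INTER_CUBIC) for x in (c["frame"][165:215,300:430],t["frame"][160:215,140:270])]); cv2.imwrite("pics/p5.png",f[:,:,::-1])
E
```

```text
t 8.8 tcp [615.8 -27.1 302.9] loc [  -0.4 -278.8] grip 0.344 F [-3.3  4.1 -0.4] q [-0.5   0.4   0.6   1.66 -0.24  1.18  0.22]
ytool yaw in stand deg -0.16 x [-0.022 -0.    -1.   ] z [ 0.058 -0.998 -0.001]
delta tool [0.9 0.  3.7]
[(16, [193.5, 187.5], [193, 184, 2, 8])] [(20, [195.4, 177.8], [194, 174, 3, 9])]
pointer [ -7.5 -29.5] rider [ 15.8 -32.5]
[(8, [365.5, 185.0], [365, 183, 2, 5])] [(20, [364.8, 192.4], [363, 190, 5, 6])]
```

View pics/p5.png

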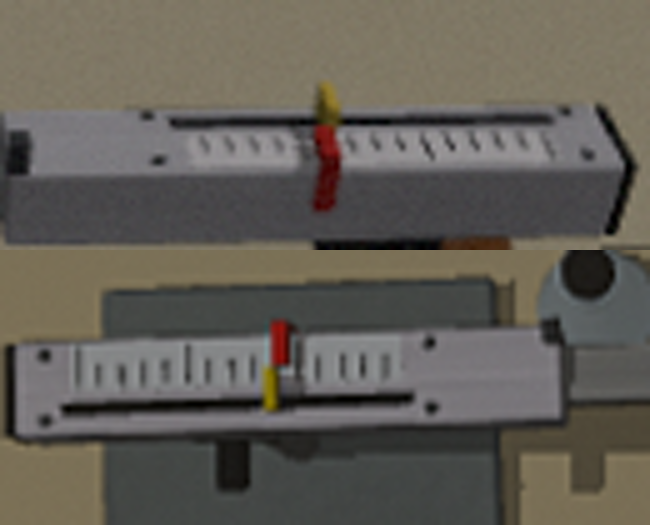

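The pointer is almost level with the rider, about 3 mm short. I'll refine this at subpixel level using the scale marks and the rider's height from depth.

```bash
cat >> h.py <<'E'
def strip(c,x0,x1,z,ys):
    f=c["frame"].astype(np.float32); out=[]
    for y in ys:
        P=np.array([[*wor(x,y),z] for x in np.linspace(x0,x1,9)]); uv=proj(c,P).astype(np.float32)
        out.append(cv2.remap(f,uv[None,:,0],uv[None,:,1],cv2.INTER_LINEAR)[0].mean(0))
    return np.array(out)
def cen(ys,w):
    w=np.clip(w-0.3*w.max(),0,None); return (ys*w).sum()/w.sum()
E
python3 - <<'E'
from h import *
from scipy.signal import find_peaks
ys=np.arange(-100,70,.25)
for n in("top","scene"):
    c=cap(n)
    # depth heights over red/yellow pixels
    f=c["frame"].astype(int); H=cv2.cvtColor(c["frame"],cv2.COLOR_RGB2HSV)
    for nm,m in(("red",((H[...,0]<6)|(H[...,0]>174))&(H[...,1]>170)&(H[...,2]>60)),("yel",(H[...,0]>22)&(H[...,0]<34)&(H[...,1]>150)&(H[...,2]>80))):
        vv,uu=np.where(m[160:215,130:430]); P=np.array([dep(c,u+130,v+160) for u,v in zip(uu,vv) ])
        P=P[np.abs(P[:,2]-275)<30]; L=np.array([loc(p) for p in P])
        print(n,nm,len(P),"z pct",np.percentile(P[:,2],[10,50,90]).round(1),"x",np.percentile(L[:,0],[5,95]).round(1))
    s=strip(c,4,9,274,ys).sum(1); d=-(s-cv2.blur(s[:,None].astype(np.float32),(1,41))[:,0]); pk,_=find_peaks(d,prominence=15); print("marks",ys[pk])
    for z in(276,279,282,285):
        r=strip(c,10,18,z,ys); y=strip(c,-8,-4,z+4,ys)
        red=r[:,0]-(r[:,1]+r[:,2])/2; yel=(y[:,0]+y[:,1])/2-y[:,2]
        print(z,"rider",cen(ys,red).round(2),"pointer(z+4)",cen(ys,yel).round(2))
E
```

```text
top red 28 z pct [281.6 283.3 286.2] x [ 5.4 22.7]
top yel 19 z pct [285.2 288.4 291.9] x [-15.3   0.7]
marks [-87.75 -80.75 -69.5  -60.25 -49.   -40.   -35.25 -30.75 -19.5  -10.25
   1.    10.    19.25  30.5   39.75  51.    60.  ]
276 rider -32.25 pointer(z+4) -27.4
279 rider -32.74 pointer(z+4) -27.88
282 rider -33.24 pointer(z+4) -28.37
285 rider -33.73 pointer(z+4) -28.86
scene red 61 z pct [263.1 280.5 285.9] x [ 8.2 25.8]
scene yel 15 z pct [289.3 291.6 292.5] x [-12.    3.4]
marks [-97.25 -88.5  -78.5  -68.5  -58.5  -48.75 -40.   -33.5  -26.5  -19.25
  -9.25   1.    11.25  21.5   31.75  42.    51.25  61.5 ]
276 rider -30.44 pointer(z+4) -26.87
279 rider -31.31 pointer(z+4) -27.27
282 rider -32.47 pointer(z+4) -27.28
285 rider -33.67 pointer(z+4) -27.64
```

```bash
cat >> h.py <<'E'
def edges(ys,w):
    w=w-np.median(w); h=w.max()/2; i=np.where(w>h)[0]; return ys[i[0]],ys[i[-1]]
E
python3 - <<'E'
from h import *
ys=np.arange(-100,80,.1)
load=lambda f:np.load(f,allow_pickle=True).item()
now=cap("top"); ns=cap("scene")
for nm,c in(("T park",load("top0.npy")),("T3 park",load("t3.npy")),("T now",now),("S park",load("scene0.npy")),("S3",load("s3.npy")),("S now",ns)):
    r=strip(c,12,17,283,ys); y=strip(c,-8.5,-5.5,290,ys)
    red=r[:,0]-(r[:,1]+r[:,2])/2; yel=(y[:,0]+y[:,1])/2-y[:,2]
    print(nm,"rider",cen(ys,red).round(2),np.round(edges(ys,red),1),"pointer",cen(ys,yel).round(2),np.round(edges(ys,yel),1))
E
```

```text
T park rider -33.4 [-36.8 -29.9] pointer 59.39 [56.5 62.3]
T3 park rider -33.41 [-36.8 -29.9] pointer 59.39 [56.5 62.3]
T now rider -33.43 [-36.9 -29.9] pointer -28.8 [-31.1 -26.4]
S park rider -32.85 [-36.9 -29. ] pointer 60.31 [57.8 63.6]
S3 rider -32.87 [-37.  -28.9] pointer 60.37 [57.7 63.6]
S now rider -32.82 [-36.9 -29. ] pointer -27.93 [-30.8 -24.9]
```

>>> arm_command:
  moves:
    - [-1, 0, 0, 4, 0]
    - [-1, 0, 0, 1, 0]
    - [-1, 0, 0, 0, 0]

```text
time_s: 9.4
tool_pos: [616.0, -29.5, 302.9]
tool_rot: [0.509, 0.479, 0.521, -0.49]
contact_force: [-3.5, 3.0, 1.2]
grip_width: 0.343
```

```bash
cat > m.py <<'E'
from h import *
ys=np.arange(-100,80,.1)
state()
fs=[]
for n in("top","scene"):
    c=cap(n); fs.append(c)
    r=strip(c,12,17,283,ys); red=r[:,0]-(r[:,1]+r[:,2])/2
    for z in(288,290):
        y=strip(c,-8.5,-5.5,z,ys); yel=(y[:,0]+y[:,1])/2-y[:,2]
        print(n,"rider",cen(ys,red).round(2),np.round(edges(ys,red),1),"pointer",z,cen(ys,yel).round(2),np.round(edges(ys,yel),1))
f=np.vstack([cv2.resize(x,None,fx=8,fy=8,interpolation=cv2.INTER_CUBIC) for x in (fs[1]["frame"][170:205,320:410],fs[0]["frame"][165:200,150:240])]); cv2.imwrite("pics/p6.png",f[:,:,::-1])
E
python3 m.py
```

```text
t 9.4 tcp [616.  -29.5 302.9] loc [  -0.4 -281.2] grip 0.343 F [-3.5  3.   1.2] q [-0.5   0.4   0.6   1.66 -0.24  1.18  0.23]
ytool yaw in stand deg -0.03 x [-0.023  0.001 -1.   ] z [ 0.06  -0.998 -0.003]
top rider -33.42 [-36.9 -29.9] pointer 288 -31.88 [-34.8 -29. ]
top rider -33.42 [-36.9 -29.9] pointer 290 -32.23 [-35.1 -29.3]
scene rider -32.86 [-37.  -28.9] pointer 288 -30.73 [-33.7 -27.6]
scene rider -32.86 [-37.  -28.9] pointer 290 -31.4 [-34.3 -28.4]
```

View pics/p6.png

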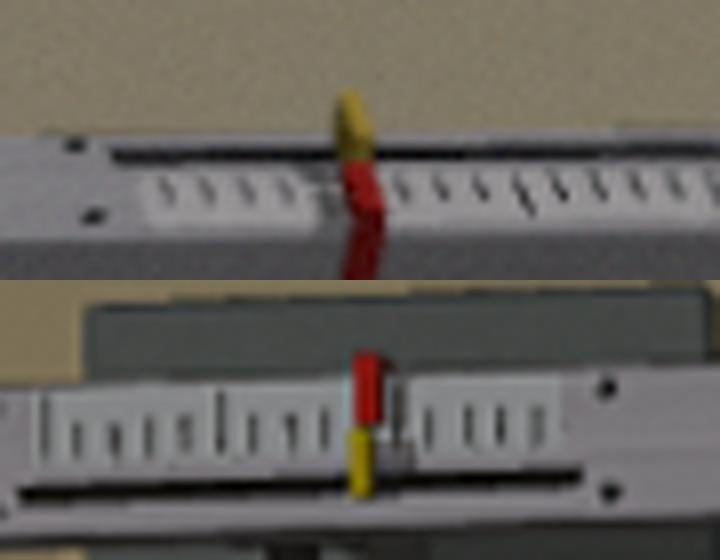

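The pointer is about 1.3 mm short, and both views and the tool travel (91.7 of about 93.0) agree. I'll nudge it out.

>>> arm_command:
  moves:
    - [-1, 0, 0, 2, 0]
    - [-1, 0, 0, 1, 0]
    - [-1, 0, 0, 0, 0]
    - [-1, 0, 0, 0, 0]

```text
time_s: 9.9
tool_pos: [616.0, -31.2, 302.9]
tool_rot: [0.508, 0.479, 0.522, -0.49]
contact_force: [-3.9, 3.5, -0.7]
grip_width: 0.344
```

```bash
python3 m.py
```

```text
t 9.9 tcp [616.  -31.2 302.9] loc [  -0.4 -282.8] grip 0.344 F [-3.9  3.5 -0.7] q [-0.5   0.4   0.6   1.66 -0.24  1.18  0.23]
ytool yaw in stand deg -0.02 x [-0.024  0.002 -1.   ] z [ 0.061 -0.998 -0.004]
top rider -33.42 [-36.8 -29.9] pointer 288 -33.44 [-36.1 -30.9]
top rider -33.42 [-36.8 -29.9] pointer 290 -33.79 [-36.4 -31.3]
scene rider -32.87 [-36.8 -29. ] pointer 288 -32.23 [-35.4 -28.8]
scene rider -32.87 [-36.8 -29. ] pointer 290 -32.94 [-36.1 -29.8]
```

```bash
python3 - <<'E'
from h import *
c=cap("scene"); save(c,"f.png",(130,120,430,330),2.6); a=np.load("s3.npy",allow_pickle=True).item()
d=cv2.absdiff(c["frame"],a["frame"]).max(2)
for n,b in(("gate/flask",(182,222,225,300)),("jar",(265,222,300,262)),("spare",(275,262,312,320)),("reagent",(372,212,400,248))): print(n,np.percentile(d[b[1]:b[3],b[0]:b[2]],[50,95]))
state()
E
```

```text
gate/flask [4. 9.]
jar [4. 8.]
spare [4. 8.]
reagent [ 4. 12.]
t 10.05 tcp [616.1 -31.2 302.9] loc [  -0.4 -282.9] grip 0.338 F [-3.3  3.9 -0.4] q [-0.5   0.4   0.6   1.66 -0.24  1.18  0.23]
ytool yaw in stand deg -0.02 x [-0.023  0.002 -1.   ] z [ 0.061 -0.998 -0.004]
```

View pics/f.png

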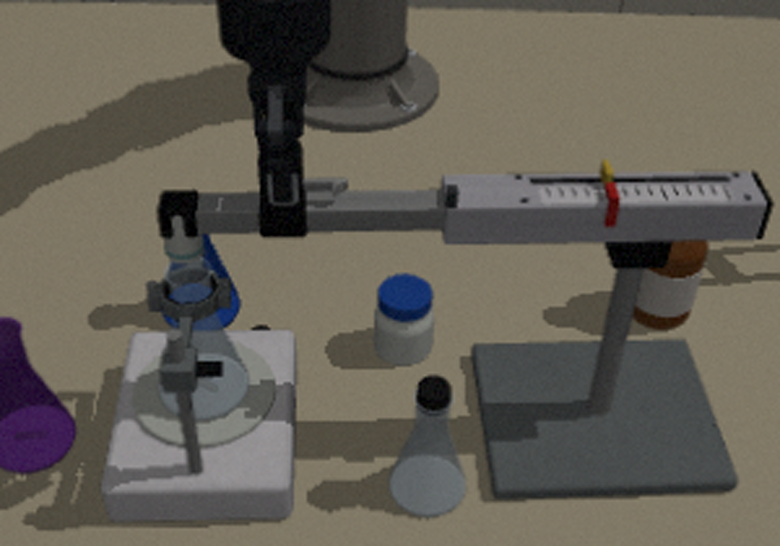

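The sensor at (183,245) stands over the flask mouth at (190,285). The ring is shut round the neck, the pointer at (607,172) is level with the rider at (611,200), and nothing else has moved. Handing in.

```bash
python3 -c "
from rig import arm
print(arm.close_job())"
```

```text
the job is handed in; nothing more can be done
None
```

The job is done and handed in at about 10 s of robot time. I swung the gate shut first by pushing its pin with closed fingers. I then gripped the boom, which squeezed the lock button in, and drew the boom out about 93 mm to the rider. The arm is still holding it there.

What the last checks showed:
- **Gate:** the push stopped at about 13 N. Afterwards the pin was within 0.3 pixel (under 1 mm) of where it stands when shut, in the top view. That view was not repeated with the boom out, but the gate and flask area looked unchanged in the scene view.
- **Lock:** the fingers closed to about 29 mm, so the button is flush, and the boom followed the grip out.
- **Pointer against rider:** the two are level within about 0.6 mm. The top view gives the pointer at -33.4 to -33.8 mm and the rider at -33.4 mm. The scene view gives -32.2 to -32.9 mm and -32.9 mm. The views differ by about 0.6 mm in absolute position, and an earlier, cruder colour-mask reading differed from these by 1 to 2 mm.
- **Holding and surroundings:** the tool held within about 0.1 mm over the last 0.15 s. The flask, jar, spare flask and reagent bottle showed no change in the scene image.

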